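Gauge the depth of a slanted dowel hole

ROBOT

A 7-joint arm with a two-finger parallel gripper is mounted at the origin on a cart in front of the work surface, level with it; the furniture and walls round the work are solid. World frame = base frame: x ahead of the robot, y to its left, z up, the work surface at z = 0. Lengths are in m, angles in degrees, forces in N, time in s.
With the tool pointing down it reaches from about 0.425 to 0.875 m from the base axis. Payload 4.7 kg.
Tool frame: the origin (TCP) lies between the finger pads; the fingertips stand 17 mm ahead of it and the grasp point (between the pads) lies 2 mm behind it; z points along the fingers, y is the line along which they close (so a half turn about z gives the same grasp; the last joint's range is limited). The gripper opens to 87 mm and grips with 3 to 60 N. Pads are 19 mm wide; open, the fingers measure 117 mm over their backs; the gripper's body (75 mm by 190 mm) begins 51 mm behind the grasp point.
Start: joints at [-62.332, 18.392, -4.016, 83.108, 1.295, 78.541, -3.26], TCP at [0.294, 0.58, 0.24] pointing down, gripper open.
Joint ranges: [-163.93, 163.93], [-17.29, 119.83], [-79.2, 71.16], [3.27, 140.29], [-89.18, 269.18], [5.43, 117.66], [-154.24, 154.24]. Speed limits (degrees/s): [147.25, 147.25, 180, 180, 180, 180, 180].

INTERFACE

Orientations are given as [roll, pitch, yaw] about the fixed x, y, z axes, in that order (R = Rz(yaw) Ry(pitch) Rx(roll)).
In Python, from cell import env, cams gives the robot as it stands.
- The arm moves only by the shell command python3 -m pendant 'ROWS' [FORCE]. ROWS is JSON, a list of rows, each an object of numbers: "tx", "ty", "tz": the shift along the tool's x, y, z each as a share of 0.05 m, from -1 to 1; "spin": the turn about the tool's z as a share of 4 degrees, from -1 to 1; "claw": the closure, from 0 (fully open) to 1 (shut). A call has 1 to 10 rows; each row shifts and turns the commanded pose from where the row before left it, along the tool's axes as they then stand; what a row does not reach is not made up. A row lasts 1/8 s, in which the tool goes at most 62.5 mm and 10.7 degrees, less where a joint would pass 70% of its speed; a pose out of reach is approached as far as the arm can. A call with a number of a shift or a turn outside -1 to 1 is refused whole. A call with a gripper value outside its range is refused whole. The fingers move at their own pace and stop on an object; FORCE is the grip in N (left out, the last holds). Time passes only in rows, so rows that do not move let the fingers close. It gives the time, the measured TCP pose, the force, the opening and the grip force at its end, in the units of the state.
- env.get_obs(): the state, without advancing time (a new reading comes with each control period).
- cams.read_camera(name): name is "scene" or "top" or "wrist"; returns the picture (384x512x3 uint8, red, green, blue); there is no depth.
- cams.camera_info(name): a dict with "fx", "fy", "cx", "cy" (pixels), "rvec" (rotation vector, rad) and "tvec" (3), from world to camera coordinates, as OpenCV has them. Camera axes: x right, y down, z forward; pixel columns grow to the right and rows downward; lengths in m; the calibration is good to about 2 mm. A picture is of the moment at which its call begins: read the wrist's pose just before it. camera_info takes no time and is no camera call; for the wrist camera it gives the pose at the moment of the call.
- env.sign_off(): hands the job in; it is judged then, once.
The state is a dict: "time_s": time; "qpos": joint angles; "joint_velocities": joint speeds; "effort": joint torques, N m; "tool_pos": TCP position; "tool_rot": TCP orientation; "force": force on the tool from outside, world axes, zero at the start; "wrist_torque": the same for the moment, N m; "grip_width": finger opening in m; "grasp_force": force on a finger pad.
Only numpy, scipy, OpenCV 4.12 (cv2) and the standard library are available. Lean on these libraries where they do the work, as an engineer would, in place of code of your own. Each camera call takes 0.05 s, during which the arm holds its last target. There are 200 camera calls.

TASK

Find out how deep the slanted dowel hole in the beech rail has been drilled: pass the rod of the blue-handled depth gauge down through the steel bush of the drill guide until its tip stands on the bottom of the hole, so that the rim of the bush pushes the sliding brass collar up the rod to its reading. Draw the gauge out again without shifting the collar and finish while still holding it, still and well clear above the bench and everything on it, with the rod level and the scale uppermost so that the reading can be taken. Leave the other tools where they lie.

Things in the scene. Friction and masses are not known exactly. Their poses are not given: they have to be found in the camera images.
- gauge_grip (a point): Depth gauge, 244 mm long, 0.16 to 0.28 kg, lying on its blue eight-sided handle (94 mm long, 28 mm across flats; flats upright at +y, -y). Point: middle of the handle, on the axis, 14 mm above the bench. +x: along the axis to the tip; +z: out of the side with the white scale (red and black marks), up as it lies. Balances about 20 mm ahead of this point.
- gauge_tip (a point): Round end of the gauge's steel rod, on the axis, 197 mm along +x from gauge_grip; same axes. Rod 8 mm dia., 150 mm long from the handle's front end; a brass ferrule (17 mm dia.) covers its first 8 mm. As the gauge lies, the rod is clear of the bench.
- collar (a joint): Brass collar on the gauge's rod, 26 mm dia., 14 mm long; slides with about 2.5 N of friction and stays where left. Value: how far (m) it has slid towards the handle. At value v its front face is 60 mm + v behind the tip. Begins at 0 to 0.020; end stop at 0.060.
- collar_face (a point): Centre of the collar's front face (towards the tip), on the rod's axis; axes as the gauge's.
- rail: Beech rail, 240 x 90 x 58 mm, flat on a 3 mm dark mat (270 x 108 mm); fixed. Origin under its middle on the bench; +x along its length, as the hole slants down. Astride it a fixed red drill guide (saddle 100 x 106 mm, black clamp screw at -y) with a slanted steel bush. Rail top 61 mm, top of the guide 115 mm above the bench. (hole_floor_c0: hidden block forming the hole's floor, centre 4 mm deeper.)
- bush_mouth (a point): Centre of the bush's mouth, 105 mm above the bench. +x: down the bore, 45 degrees below level, the way the gauge goes in; +y level; +z square to the bore, upwards. Bush 28 mm outside, bore 11 mm, countersunk to 20 mm over 6 mm; the collar stops on its flat rim. Bore and blind hole run straight on; rim to rigid hole floor 92 to 114 mm, unknown: push until the tip stands on it.
- driver_black: Screwdriver with a black handle, 169 mm long; a bystander.
- pencil_flat: Flat red carpenter's pencil, 168 mm long, 7 mm high; a bystander.
- masking_roll: Roll of masking tape lying flat, 96 mm across, 24 mm high; a bystander.
- try_square: Try square lying flat, 177 x 118 mm, 18 mm high; a bystander.
- hinge_b: Steel butt hinge lying open, 61 x 63 mm, 6 mm high; a bystander.
- sanding_block: Cork sanding block, 63 x 113 mm, 34 mm high; a bystander.
- box_dowels: Carton of dowels, 64 x 71 mm, 51 mm high; a bystander.

How it is judged:
By the outcome, as a careful person would: the job done as asked, in the order asked, and still so for the second after the job is handed in, while the arm keeps its last pose, push and grip.
It also fails if it takes over 48 s, if anything falls off the work surface, if the arm or the gripper's body presses on something with over 40 N, if the wrist force passes 120 N, or if a joint passes its speed limit or range.

## Working session

There is one attempt and no reset: what is moved stays moved. The work goes in short steps, Python scripts to look and compute and a shell command to move; the robot and the scene stay as the last step left them, time stands still between calls to the robot, and variables do not carry over. Pictures are saved under pics/ and viewed, at most 10 in all, crops included, and the job is handed in when it is done.

```bash
ls -la; mkdir -p pics; python3 - <<'E'
from cell import env,cams
import cv2,json
o=env.get_obs()
print({k:(v if not hasattr(v,'tolist') else v.tolist()) for k,v in o.items()})
for n in ("scene","top","wrist"):
    print(n,cams.camera_info(n)); im=cams.read_camera(n); cv2.imwrite(f"pics/{n}0.png",im[:,:,::-1])
E
python3 -m pendant --help | head -40
```

```text
total 12
drwxr-xr-x  3 agent agent 4096 Dec  1 02:14 .
drwxr-xr-x 23 root  root  4096 Dec  1 02:14 ..
drwxr-xr-x  2 agent agent 4096 Dec  1 02:14 pics
{'time_s': 0.0, 'qpos': [-62.33208433767949, 18.439595495725516, -4.0174095551890625, 83.17467827066565, 1.2967670073572208, 78.54016812834598, -3.2626923469008857], 'joint_velocities': [-0.07713281305903726, -0.010957686315713856, 0.12729423879931479, -0.02733602623923904, -0.028491329536060275, 0.06580986719880402, 0.029273012844557283], 'effort': [0.00017607092104299227, -49.128620624542236, -0.4040689766407013, -31.252405643463135, -0.06390240741893649, 0.04381901118904352, 0.00018705197817325825], 'tool_pos': [0.29348010639435723, 0.5793947012887424, 0.23845763039700194], 'tool_rot': [-179.8909075322198, 0.006848258358127519, 153.14127815528676], 'force': [0.527333541587362, -0.18362360311537207, -0.5938026155049443], 'wrist_torque': [0.02397665947749089, 0.013844702278656626, 0.034686916100395954], 'grasp_force': 0.0, 'grip_width': 0.08697852224531076}
scene {'fx': 484.1773974382761, 'fy': 484.1773974382761, 'cx': 264.9535046852166, 'cy': 199.47786944995846, 'rvec': array([ 2.0972251 , -0.46453745,  0.24278018]), 'tvec': array([-0.43941287,  0.23514442,  0.94354193])}
top {'fx': 361.8008208109555, 'fy': 361.8008208109555, 'cx': 250.5248985788589, 'cy': 190.11333391560422, 'rvec': array([ 2.13433984, -2.15026875,  0.22365359]), 'tvec': array([0.07437614, 0.53379369, 0.85546202])}
wrist {'fx': 277.6782451725212, 'fy': 277.6782451725212, 'cx': 261.4099748476924, 'cy': 188.8109785747482, 'rvec': array([-2.48156169, -1.52682414, -0.19654162]), 'tvec': array([-0.64938407, -0.03192894,  0.38968335])}invalid input: not JSON, or not a number
```

View pics/scene0.png

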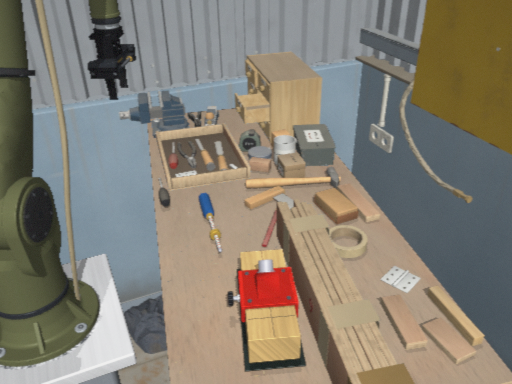

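View pics/top0.png

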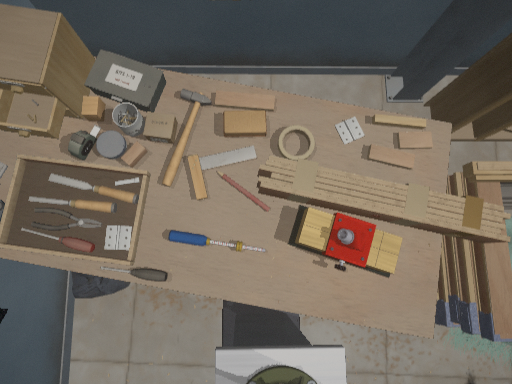

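```bash
cat > h.py <<'E'
import numpy as np,cv2
from cell import env,cams
from scipy.spatial.transform import Rotation as Ro
def cam(n):
    i=cams.camera_info(n); R=cv2.Rodrigues(i['rvec'])[0]; t=i['tvec']
    K=np.array([[i['fx'],0,i['cx']],[0,i['fy'],i['cy']],[0,0,1]]); return K,R,t
def shot(n,name=None):
    c=cam(n); im=cams.read_camera(n)
    if name: cv2.imwrite(f"pics/{name}.png",im[:,:,::-1])
    return c,im
def ray(c,p):
    K,R,t=c; d=R.T@np.linalg.solve(K,[p[0],p[1],1]); return -R.T@t,d/np.linalg.norm(d)
def onz(c,p,z):
    o,d=ray(c,p); return o+d*(z-o[2])/d[2]
def tri(obs):  # [(cam,pix)...] -> point, residual
    A=0;b=0;rs=[ray(c,p) for c,p in obs]
    for o,d in rs: P=np.eye(3)-np.outer(d,d); A=A+P; b=b+P@o
    x=np.linalg.solve(A,b); return x,max(np.linalg.norm((np.eye(3)-np.outer(d,d))@(x-o)) for o,d in rs)
def pix(c,X):
    K,R,t=c; q=K@(R@np.asarray(X)+t); return q[:2]/q[2]
def mask(im,kind):
    h=cv2.cvtColor(im,cv2.COLOR_RGB2HSV)
    lo,hi={'blue':((100,140,60),(125,255,255)),'red':((0,200,110),(6,255,255)),'brass':((18,120,90),(32,255,255))}[kind]
    return cv2.inRange(h,lo,hi)
def blob(m,near=None):
    n,l,s,ce=cv2.connectedComponentsWithStats(m)
    k=1+np.argmax(s[1:,4]) if near is None else 1+np.argmin(np.linalg.norm(ce[1:]-near,axis=1)+(s[1:,4]<15)*1e3)
    ys,xs=np.nonzero(l==k); return np.c_[xs,ys].astype(float)
def line(P):
    m=P.mean(0); _,_,v=np.linalg.svd(P-m,full_matrices=False); u=v[0]; t=(P-m)@u
    return m,u,m+u*t.min(),m+u*t.max(),len(P)
E
python3 - <<'E'
from h import *
np.set_printoptions(precision=3,suppress=True)
C={};
for n in("top","scene"):
    c=cam(n); im=cv2.imread(f"pics/{n}0.png")[:,:,::-1].copy(); 
    L=line(blob(mask(im,'blue'),near=(188,238) if n=='top' else (206,202)));C[n]=(c,L)
    print(n,L, [onz(c,p,.02) for p in (L[0],L[2],L[3])])
    r=blob(mask(im,'red')); print('red',r.mean(0),r.min(0),r.max(0),len(r),onz(c,r.mean(0),.1))
print(tri([(C[n][0],C[n][1][0]) for n in C]))
t=C['top'][0]
print('bush px',onz(t,(346,236),.105),onz(t,(346,236),.12))
for p in((305,207),(402,240),(386,274),(290,243)): print(onz(t,p,.003 if p[0] in(290,386) else .061))
E
```

```text
top (array([187.026, 237.893]), array([0.987, 0.159]), array([169.316, 235.039]), array([204.876, 240.77 ]), 309) [array([0.419, 0.229, 0.02 ]), array([0.426, 0.273, 0.02 ]), array([0.411, 0.185, 0.02 ])]
red [351.834 240.096] [326. 213.] [374. 266.] 1319 [ 0.407 -0.16   0.1  ]
scene (array([205.389, 203.611]), array([0.27 , 0.963]), array([202.569, 193.56 ]), array([208.249, 213.808]), 180) [array([0.419, 0.228, 0.02 ]), array([0.428, 0.278, 0.02 ]), array([0.41, 0.18, 0.02])]
red [266.205 289.221] [238. 267.] [297. 321.] 1901 [ 0.392 -0.207  0.1  ]
(array([0.419, 0.229, 0.019]), np.float64(0.0002919932481096275))
bush px [ 0.416 -0.146  0.105] [ 0.415 -0.141  0.12 ]
[ 0.489 -0.062  0.061]
[ 0.407 -0.295  0.061]
[ 0.324 -0.273  0.003]
[ 0.404 -0.031  0.003]
```

```bash
python3 - <<'E'
import cv2
im=cv2.imread("pics/scene0.png")[180:384,180:340]; a=cv2.resize(im,None,fx=2.9,fy=2.9,interpolation=cv2.INTER_CUBIC)
im=cv2.imread("pics/top0.png")[190:290,280:410]; b=cv2.resize(im,(330,254),interpolation=cv2.INTER_CUBIC)
import numpy as np
o=np.zeros((592,800,3),'uint8'); o[:a.shape[0],:a.shape[1]]=a; o[:254,467:797]=b; cv2.imwrite("pics/c0.png",o)
E
```

```text
(no output)
```

View pics/c0.png

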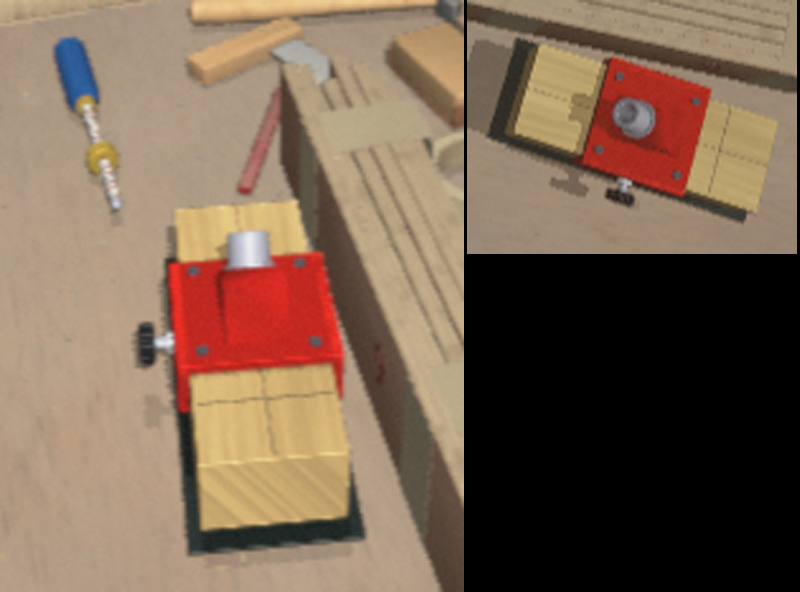

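The crop shows the bush mouth facing left (+y), at about top pixel (343.5, 235.5). The gauge lies with its handle at top (187, 238) and its tip towards -y. The handle triangulates to z ≈ 19 mm for the upper surface, which is consistent. I'll move over the gauge and align the yaw.

```bash
python3 -m pendant '[{"tx":-0.67,"ty":-0.625},{"tx":-0.67,"ty":-0.625},{"tx":-0.67,"ty":-0.625},{"tx":-0.67,"ty":-0.625},{"tx":-0.67,"ty":-0.625},{"tx":-0.67,"ty":-0.625},{"tx":-0.67,"ty":-0.625},{"tx":-0.67,"ty":-0.625},{"spin":1},{"spin":1}]'
python3 -m pendant '[{"spin":1},{"spin":1},{"spin":1},{"spin":1},{"spin":1},{"spin":1},{"spin":1},{"spin":1},{"spin":1},{"spin":1}]' 
python3 -m pendant '[{"spin":1},{"spin":1},{"spin":1},{"spin":1},{"spin":1},{"spin":1},{"spin":0.2},{}]'
cat > w.py <<'E'
from h import *; import sys
np.set_printoptions(precision=4,suppress=True)
c,im=shot('wrist',sys.argv[1]); o=env.get_obs(); print(o['tool_pos'],o['tool_rot'],o['time_s'])
P=blob(mask(im,'blue')); L=line(P); print(L)
r=cv2.minAreaRect(P.astype(np.float32)); print(r)
for z in (.014,.028): print(z,[onz(c,p,z) for p in (L[0],L[2],L[3])])
b=mask(im,'brass'); n,l,s,ce=cv2.connectedComponentsWithStats(b)
print([(ce[k],s[k],onz(c,ce[k],.02)) for k in range(1,n) if s[k,4]>25])
E
python3 w.py w1
```

```text
[0.2935 0.5796 0.2388] [-179.9305    0.0035  153.1453] 0.2invalid input at $[0]: expected keys tx, ty, tz, spin, claw
invalid input at $[0]: expected keys tx, ty, tz, spin, claw
invalid input at $[0]: expected keys tx, ty, tz, spin, claw
Traceback (most recent call last):
  File "w.py", line 4, in <module>
    P=blob(mask(im,'blue')); L=line(P); print(L)
  File "h.py", line 27, in blob
    k=1+np.argmax(s[1:,4]) if near is None else 1+np.argmin(np.linalg.norm(ce[1:]-near,axis=1)+(s[1:,4]<15)*1e3)
        ~~~~~~~~~^^^^^^^^^
ValueError: attempt to get argmax of an empty sequence
```

View pics/w1.png

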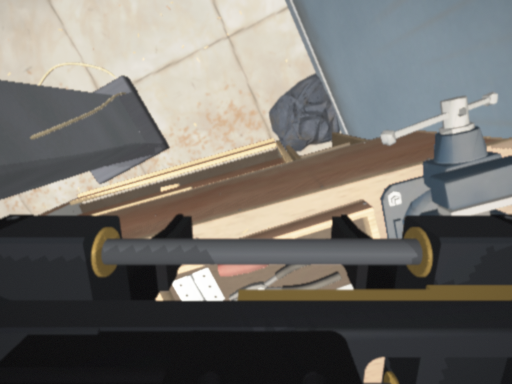

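The wrist picture shows the fingers across rows 215–300 with the view opening towards tool +x. The rows were refused because every row needs all the keys, so I'll send them again in full.

```bash
python3 -m pendant '[{"tx":-0.72,"ty":-0.81,"tz":0,"spin":0,"claw":0},{"tx":-0.72,"ty":-0.81,"tz":0,"spin":0,"claw":0},{"tx":-0.72,"ty":-0.81,"tz":0,"spin":0,"claw":0},{"tx":-0.72,"ty":-0.81,"tz":0,"spin":0,"claw":0},{"tx":-0.72,"ty":-0.81,"tz":0,"spin":0,"claw":0},{"tx":-0.72,"ty":-0.81,"tz":0,"spin":0,"claw":0},{"tx":-0.72,"ty":-0.81,"tz":0,"spin":0,"claw":0},{"tx":-0.72,"ty":-0.81,"tz":0,"spin":0,"claw":0},{"tx":0,"ty":0,"tz":0,"spin":1,"claw":0},{"tx":0,"ty":0,"tz":0,"spin":1,"claw":0}]'
python3 -m pendant '[{"tx":0,"ty":0,"tz":0,"spin":1,"claw":0},{"tx":0,"ty":0,"tz":0,"spin":1,"claw":0},{"tx":0,"ty":0,"tz":0,"spin":1,"claw":0},{"tx":0,"ty":0,"tz":0,"spin":1,"claw":0},{"tx":0,"ty":0,"tz":0,"spin":1,"claw":0},{"tx":0,"ty":0,"tz":0,"spin":1,"claw":0},{"tx":0,"ty":0,"tz":0,"spin":1,"claw":0},{"tx":0,"ty":0,"tz":0,"spin":1,"claw":0},{"tx":0,"ty":0,"tz":0,"spin":1,"claw":0},{"tx":0,"ty":0,"tz":0,"spin":1,"claw":0}]'
python3 -m pendant '[{"tx":0,"ty":0,"tz":0,"spin":1,"claw":0},{"tx":0,"ty":0,"tz":0,"spin":1,"claw":0},{"tx":0,"ty":0,"tz":0,"spin":1,"claw":0},{"tx":0,"ty":0,"tz":0,"spin":1,"claw":0},{"tx":0,"ty":0,"tz":0,"spin":1,"claw":0},{"tx":0,"ty":0,"tz":0,"spin":1,"claw":0},{"tx":0,"ty":0,"tz":0,"spin":0.2,"claw":0}]'
python3 w.py w2
```

```text
time_s: 1.45
tool_pos: [0.4043, 0.1599, 0.2396]
tool_rot: [180.0, -0.0, 144.9]
force: [0.4, -0.1, 0.0]
grip_width: 0.0866
grasp_force: 0.0
time_s: 2.7
tool_pos: [0.4041, 0.1606, 0.2395]
tool_rot: [-180.0, -0.0, 105.0]
force: [-0.1, -0.8, 0.6]
grip_width: 0.0868
grasp_force: 0.0
time_s: 3.58
tool_pos: [0.4041, 0.1606, 0.2395]
tool_rot: [-180.0, -0.0, 80.3]
force: [0.5, 0.7, 0.2]
grip_width: 0.0866
grasp_force: 0.0
[0.4042 0.1606 0.2395] [-179.9958    0.0001   80.3361] 3.625
(array([263.0339, 114.354 ]), array([0.0006, 1.    ]), array([263.0131,  77.9971]), array([263.0554, 152.0034]), 1418)
((263.0, 115.0), (74.0, 20.0), 90.0)
0.014 [array([0.4184, 0.2303, 0.014 ]), array([0.4256, 0.2735, 0.014 ]), array([0.4104, 0.1824, 0.014 ])]
0.028 [array([0.4183, 0.2302, 0.028 ]), array([0.4252, 0.2719, 0.028 ]), array([0.4106, 0.1842, 0.028 ])]
[(array([262.9333, 156.5556]), array([258, 155,  11,   5,  45], dtype=int32), array([0.4093, 0.1773, 0.02  ])), (array([263.375, 212.25 ]), array([255, 206,  17,  13, 168], dtype=int32), array([0.3971, 0.1006, 0.02  ])), (array([ 96.0628, 252.9163]), array([ 91, 229,  15,  47, 239], dtype=int32), array([0.148 , 0.0796, 0.02  ])), (array([426.5078, 253.7868]), array([416, 229,  17,  48, 258], dtype=int32), array([ 0.6195, -0.0016,  0.02  ])), (array([369.7855, 292.9911]), array([ 239,  286,  259,   14, 2135], dtype=int32), array([ 0.534 , -0.0533,  0.02  ]))]
```

View pics/w2.png

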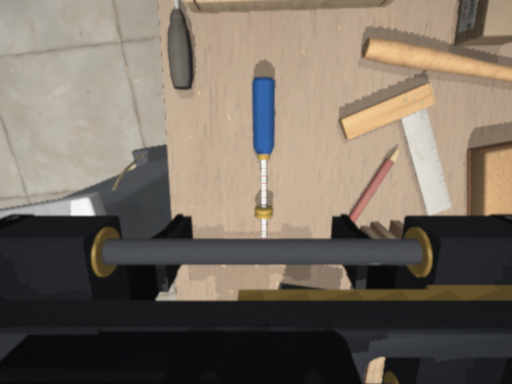

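The gauge lines up with image column 263, handle rows 78–152, axis yaw 80.34°. The measured handle length is 92 mm against 94 given. I'll grip the rear of the handle lightly, so that it can pivot in the pads while I lift the rear and the tip stays on the bench.

```bash
python3 -m pendant '[{"tx":0.99,"ty":0.02,"tz":0,"spin":0,"claw":0},{"tx":0.99,"ty":0.02,"tz":0,"spin":0,"claw":0},{"tx":0,"ty":0,"tz":1,"spin":0,"claw":0.3},{"tx":0,"ty":0,"tz":1,"spin":0,"claw":0.3},{"tx":0,"ty":0,"tz":1,"spin":0,"claw":0.3},{"tx":0,"ty":0,"tz":0.9,"spin":0,"claw":0.3},{"tx":0,"ty":0,"tz":0.51,"spin":0,"claw":0.3},{"tx":0,"ty":0,"tz":0,"spin":0,"claw":1},{"tx":0,"ty":0,"tz":0,"spin":0,"claw":1},{"tx":0,"ty":0,"tz":0,"spin":0,"claw":1}]' 4
python3 -m pendant '[{"tx":0,"ty":0,"tz":0,"spin":0,"claw":1},{"tx":-0.02,"ty":0,"tz":-0.2,"spin":0,"claw":1},{"tx":-0.05,"ty":0,"tz":-0.4,"spin":0,"claw":1},{"tx":-0.09,"ty":0,"tz":-0.39,"spin":0,"claw":1}]'
python3 - <<'E'
from h import *
_,im=shot('scene'); a=cv2.resize(im[120:290,130:290],None,fx=3,fy=3,interpolation=cv2.INTER_CUBIC); cv2.imwrite('pics/s1.png',a[:,:,::-1])
E
```

```text
time_s: 4.88
tool_pos: [0.4228, 0.258, 0.0191]
tool_rot: [180.0, -0.0, 80.4]
force: [-0.7, -0.3, -0.1]
grip_width: 0.0386
grasp_force: 0.0
time_s: 5.38
tool_pos: [0.4212, 0.2499, 0.0693]
tool_rot: [-180.0, 0.0, 80.4]
force: [0.8, -0.8, -2.5]
grip_width: 0.0282
grasp_force: 4.0
```

View pics/s1.png

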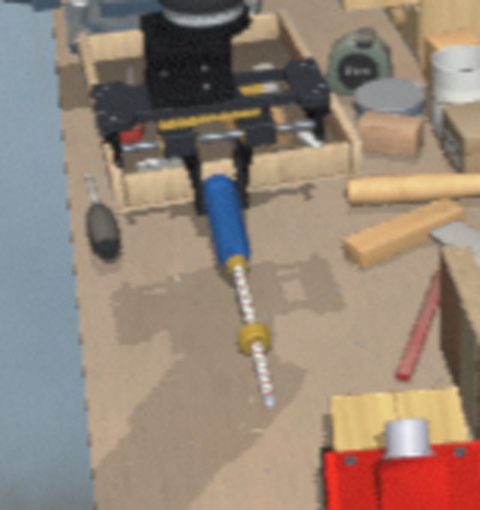

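```bash
cat > ang.py <<'E'
from h import *
np.set_printoptions(precision=4,suppress=True)
def plane(c,p,o):   # ray onto the vertical plane of the held gauge; returns world pt, forward s, height rel. TCP
    T=np.array(o['tool_pos']); y=np.radians(o['tool_rot'][2]); n=np.array([np.sin(y),-np.cos(y),0]); f=-np.array([np.cos(y),np.sin(y),0])
    q,d=ray(c,p); X=q+d*(n@(T-q))/(n@d); return X,(X-T)@f,X[2]-T[2]
def held(name=None):
    o=env.get_obs(); r={}
    for n in('scene','top'):
        c,im=shot(n,name and name+n); T=np.array(o['tool_pos'])
        m=mask(im,'blue'); m[:, :]*=1; g=pix(c,T+[0,0,-.02]); k=np.zeros_like(m); cv2.circle(k,tuple(int(v) for v in g),70,255,-1)
        P=blob(m&k); L=line(P); b=mask(im,'brass')&k
        nn,l,s,ce=cv2.connectedComponentsWithStats(b); br=[ce[j] for j in range(1,nn) if s[j,4]>4]
        e=[plane(c,p,o) for p in (L[2],L[3])]; e.sort(key=lambda t:t[1])
        a=np.degrees(np.arctan2(e[0][2]-e[1][2],e[1][1]-e[0][1]))
        print(n,'TCP',T,'blue ends s,h',[(x[1].round(4),x[2].round(4)) for x in e],'tilt',a.round(2),'brass',[(p.round(1),plane(c,p,o)[1].round(4),plane(c,p,o)[2].round(4)) for p in br])
if __name__=='__main__':
    import sys; held(*sys.argv[1:])
E
python3 - <<'E'
from ang import *
o=env.get_obs(); print(o['tool_pos'],o['force'],o['grasp_force'])
print('tip',plane(cam('scene'),(219.3,254),o)); 
E
python3 ang.py a1
```

```text
[0.4227 0.2501 0.0718] [0.5748 0.5812 0.1562] 4.000274862846709
tip (array([0.3864, 0.0379, 0.0034]), np.float64(0.21518837806734445), np.float64(-0.06846989774380398))
scene TCP [0.4227 0.2501 0.0718] blue ends s,h [(np.float64(0.0003), np.float64(0.0132)), (np.float64(0.0816), np.float64(-0.0168))] tilt 20.22 brass [(array([213.8, 148.3]), np.float64(0.251), np.float64(0.2169)), (array([198.7, 158.2]), np.float64(-0.0371), np.float64(0.0504)), (array([208.5, 206.4]), np.float64(0.0864), np.float64(-0.0199)), (array([214.5, 231. ]), np.float64(0.1623), np.float64(-0.0409))]
top TCP [0.4227 0.2501 0.0718] blue ends s,h [(np.float64(0.0292), np.float64(0.0444)), (np.float64(0.0807), np.float64(0.0457))] tilt -1.47 brass [(array([209.1, 240.6]), np.float64(0.0827), np.float64(0.0158)), (array([239.7, 245.9]), np.float64(0.1543), np.float64(-0.008))]
```

The tip stands on the bench (z ≈ 3 mm) and the handle is pivoting as wanted. I'll continue the arc to 45°.

```bash
python3 -m pendant '[{"tx":-0.12,"ty":0,"tz":-0.38,"spin":0,"claw":1},{"tx":-0.15,"ty":0,"tz":-0.37,"spin":0,"claw":1},{"tx":-0.18,"ty":0,"tz":-0.35,"spin":0,"claw":1},{"tx":-0.21,"ty":0,"tz":-0.34,"spin":0,"claw":1},{"tx":-0.24,"ty":0,"tz":-0.32,"spin":0,"claw":1},{"tx":-0.27,"ty":0,"tz":-0.29,"spin":0,"claw":1},{"tx":0,"ty":0,"tz":0,"spin":0,"claw":1}]'
python3 ang.py a2
python3 - <<'E'
import cv2
a=cv2.resize(cv2.imread('pics/a2scene.png')[100:310,130:330],None,fx=2.8,fy=2.8,interpolation=cv2.INTER_CUBIC); cv2.imwrite('pics/s2.png',a)
E
```

```text
time_s: 6.4
tool_pos: [0.4125, 0.1915, 0.1725]
tool_rot: [179.9, -0.1, 80.2]
force: [-0.2, -0.2, -2.9]
grip_width: 0.0279
grasp_force: 4.0
scene TCP [0.4125 0.1915 0.1725] blue ends s,h [(np.float64(0.0106), np.float64(0.0166)), (np.float64(0.0654), np.float64(-0.0524))] tilt 51.55 brass [(array([215.3, 119.8]), np.float64(0.2382), np.float64(0.1937)), (array([198.8, 130. ]), np.float64(-0.0369), np.float64(0.0548)), (array([209.4, 193.3]), np.float64(0.0678), np.float64(-0.0584)), (array([215.4, 226.1]), np.float64(0.1278), np.float64(-0.11))]
top TCP [0.4125 0.1915 0.1725] blue ends s,h [(np.float64(0.0435), np.float64(0.1883)), (np.float64(0.0509), np.float64(-0.1895))] tilt 88.87 brass [(array([224.9, 242.9]), np.float64(0.0616), np.float64(-0.0468)), (array([247.2, 246.7]), np.float64(0.1117), np.float64(-0.0576))]
```

View pics/s2.png

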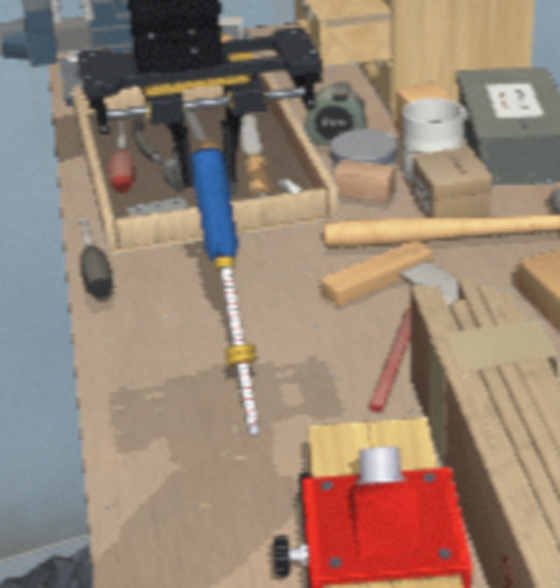

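```bash
python3 -m pendant '[{"tx":0,"ty":0,"tz":0,"spin":0,"claw":1},{"tx":0,"ty":0,"tz":0,"spin":0,"claw":1}]' 60
python3 - <<'E'
from ang import *
o=env.get_obs(); c,im=shot('scene','a3')
g=cv2.cvtColor(im,cv2.COLOR_RGB2GRAY)
print(o['tool_pos'],'tip',plane(c,(220.4,254),o)[1:]); 
b=mask(im,'brass'); n,l,s,ce=cv2.connectedComponentsWithStats(b)
P=[plane(c,ce[j],o)[1:] for j in range(1,n) if s[j,4]>4 and abs(ce[j][0]-213)<10 and ce[j][1]>180]; print(P)
print('mouth px',[onz(cam('top'),p,.105) for p in((343.5,235.5),(344.5,235.5))])
# red saddle corners in top, lower-edge-free: min area rect of the top face
t=cam('top'); r=blob(mask(cv2.imread('pics/top0.png')[:,:,::-1].copy(),'red')); q=cv2.minAreaRect(r.astype(np.float32)); print(q)
# bush grey blob inside the red hull in both views
for n_,f in(('top','pics/top0.png'),('scene','pics/scene0.png')):
    im=cv2.imread(f)[:,:,::-1].copy(); h=cv2.cvtColor(im,cv2.COLOR_RGB2HSV); m=mask(im,'red'); r=blob(m)
    k=np.zeros_like(m); x0,y0=r.min(0).astype(int); x1,y1=r.max(0).astype(int); k[y0-(12 if n_=='scene' else 0):y1,x0:x1]=255
    gm=cv2.inRange(h,(0,0,60),(180,70,255))&k
    B=blob(gm); print(n_,B.mean(0),B.min(0),B.max(0),len(B))
    x0,y0=(B.min(0)-3).astype(int); x1,y1=(B.max(0)+4).astype(int)
    cv2.imwrite(f'pics/bush_{n_}.png',cv2.resize(im[y0:y1,x0:x1,::-1],None,fx=12,fy=12,interpolation=cv2.INTER_NEAREST)); print((x0,y0,x1,y1))
a=cv2.imread('pics/bush_top.png');b=cv2.imread('pics/bush_scene.png')
H=max(a.shape[0],b.shape[0]); f=lambda z:cv2.copyMakeBorder(z,0,H-z.shape[0],0,10,cv2.BORDER_CONSTANT)
cv2.imwrite('pics/bush.png',np.hstack([f(a),f(b)])); print(a.shape,b.shape)
E
```

```text
time_s: 6.75
tool_pos: [0.4115, 0.1929, 0.1708]
tool_rot: [-180.0, 0.0, 80.4]
force: [-0.2, 0.6, -1.0]
grip_width: 0.0273
grasp_force: 60.0
[0.4115 0.1929 0.1708] tip (np.float64(0.18343071350335138), np.float64(-0.1465904168293258))
[(np.float64(0.06624882258532842), np.float64(-0.0586290563334024)), (np.float64(0.12670021185508704), np.float64(-0.1104558210679045))]
mouth px [array([ 0.417 , -0.1401,  0.105 ]), array([ 0.417 , -0.1424,  0.105 ])]
((350.18145751953125, 239.55807495117188), (42.5924072265625, 43.16386032104492), 17.744670867919922)
top [345.4416 235.868 ] [337. 229.] [353. 243.] 197
(np.int64(334), np.int64(226), np.int64(357), np.int64(247))
scene [265.2054 265.3405] [258. 259.] [273. 272.] 185
(np.int64(255), np.int64(256), np.int64(277), np.int64(276))
(252, 276, 3) (240, 264, 3)
```

View pics/bush.png

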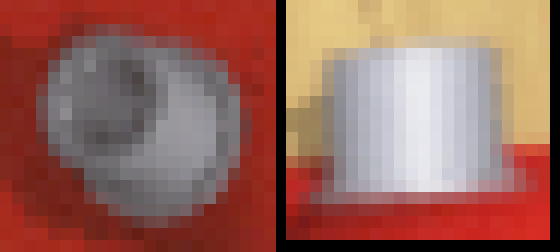

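The left crop is the bush from the top camera: mouth disc centre at crop (105, 95), which is pixel (342.8, 233.9). The brass points put the gauge at about 40° tilt, with the tip hanging ~12 mm above the bench. I'll loosen to 3 N and jog it, so the tip drops to the bench, which gives about 45°.

```bash
cat > tilt.py <<'E'
from ang import *
def brass():
    o=env.get_obs(); c,im=shot('scene'); b=mask(im,'brass'); n,l,s,ce=cv2.connectedComponentsWithStats(b)
    P=[(plane(c,ce[j],o),s[j,4]) for j in range(1,n) if s[j,4]>4]
    P=[(p[1],p[2],p[0],a) for p,a in P if .03<p[1]<.2 and -.2<p[2]<.01]; P.sort(key=lambda p:p[0]); return o,P
if __name__=='__main__':
    o,P=brass(); print(o['tool_pos'],o['tool_rot'][2],[(round(p[0],4),round(p[1],4),p[3]) for p in P])
    a,b=P[0],P[-1]; d=np.hypot(b[0]-a[0],b[1]-a[1]); t=np.degrees(np.arctan2(a[1]-b[1],b[0]-a[0]))
    print('tilt',t.round(2),'ferrule-collar',d.round(4),'from grip:',np.degrees(np.arctan2(-b[1]-.005,b[0])).round(2), np.hypot(b[1]+.005,b[0]).round(4))
E
python3 -m pendant '[{"tx":0,"ty":0,"tz":0,"spin":0,"claw":1},{"tx":0,"ty":0,"tz":0,"spin":0,"claw":1},{"tx":0,"ty":0,"tz":-0.2,"spin":0,"claw":1},{"tx":0,"ty":0,"tz":0.2,"spin":0,"claw":1},{"tx":0,"ty":0,"tz":0,"spin":0,"claw":1}]' 3
python3 tilt.py
```

```text
time_s: 7.42
tool_pos: [0.4114, 0.1923, 0.1704]
tool_rot: [-180.0, 0.0, 80.4]
force: [-0.1, -0.2, -1.7]
grip_width: 0.028
grasp_force: 3.0
[0.4114 0.1923 0.1704] 80.37061428800288 [(np.float64(0.069), np.float64(-0.0565), np.int32(19)), (np.float64(0.1302), np.float64(-0.1075), np.int32(60))]
tilt 39.81 ferrule-collar 0.0796 from grip: 38.2 0.1657
```

```bash
cat > tilt.py <<'E'
from ang import *
def brass2():
    o=env.get_obs(); T=np.array(o['tool_pos']); y=np.radians(o['tool_rot'][2]); f=-np.array([np.cos(y),np.sin(y),0]); n=np.array([np.sin(y),-np.cos(y),0])
    B={}
    for v in('scene','top'):
        c,im=shot(v,'last'+v); b=mask(im,'brass'); N,l,s,ce=cv2.connectedComponentsWithStats(b)
        e=[pix(c,T+f*.03-[0,0,.03]),pix(c,T+f*.15-[0,0,.13])]; u=(e[1]-e[0]); L=np.linalg.norm(u); u/=L
        B[v]=(c,sorted([(float((ce[j]-e[0])@u/L),ce[j]) for j in range(1,N) if s[j,4]>4 and abs(np.cross(u,ce[j]-e[0]))<9 and -.3<(ce[j]-e[0])@u/L<1.3],key=lambda t:t[0]))
    return o,T,f,n,B
if __name__=='__main__':
    o,T,f,n,B=brass2(); print(T,o['tool_rot'][2],o['force']); print([(v,[(round(a,2),p.round(1)) for a,p in B[v][1]]) for v in B])
    X=[]
    for k in(0,-1):
        x,r=tri([(B[v][0],B[v][1][k][1]) for v in B]); X.append(x); print('pt',x,'res',round(r,4),'s,lat,h',((x-T)@f).round(4),((x-T)@n).round(4),(x-T)[2].round(4))
    d=X[1]-X[0]; u=d/np.linalg.norm(d); print('len',np.linalg.norm(d).round(4),'tilt',np.degrees(np.arcsin(-u[2])).round(2),'yaw',np.degrees(np.arctan2(u[1],u[0])).round(2),'tip~',(X[1]+u*.067),'(if v0=0)')
E
python3 tilt.py 2>&1 | grep -v Warn
python3 - <<'E'
from h import *
for v in('scene','top'):
    K,R,t=cam(v); print(v,-R.T@t)
# bush: triangulate the rim: top mouth centre, and bore axis check
c=cam('top'); print([onz(c,(342.8,233.9),.105),onz(c,(342.8,233.9),.107)])
s=cam('scene'); # top edge of bush rim in scene (silhouette highest) at px (265.7,259.5)
print(pix(s,[.417,-.139,.105]), pix(s,[.417,-.139,.115]))
E
```

```text
B[v]=(c,sorted([(float((ce[j]-e[0])@u/L),ce[j]) for j in range(1,N) if s[j,4]>4 and abs(np.cross(u,ce[j]-e[0]))<9 and -.3<(ce[j]-e[0])@u/L<1.3],key=lambda t:t[0]))
[0.4114 0.192  0.1705] 80.35389902914883 [ 0.6591  0.2546 -1.7084]
[('scene', [(0.28, array([209.1, 193.6])), (0.8, array([215. , 226.6]))]), ('top', [(0.29, array([225. , 242.6])), (0.72, array([247.3, 247. ]))])]
pt [0.4026 0.1313 0.1092] res 0.0005 s,lat,h 0.0613 0.0016 -0.0613
pt [0.3942 0.0796 0.0508] res 0.0 s,lat,h 0.1137 0.002 -0.1197
len 0.0784 tilt 48.11 yaw -99.25 tip~ [0.387  0.0355 0.0009] (if v0=0)
scene [ 0.1251341  -0.79422317  0.70156892]
top [0.37524113 0.09858495 0.93367975]
[array([ 0.42068605, -0.1386635 ,  0.105     ]), array([ 0.42057637, -0.13809091,  0.107     ])]
[263.16256943 260.98635394] [263.10585981 256.90860348]
```

```bash
python3 -m pendant '[{"tx":0,"ty":0,"tz":0,"spin":0,"claw":1},{"tx":0,"ty":0,"tz":0,"spin":0,"claw":1}]' 60
cat > bush.py <<'E'
from h import *
np.set_printoptions(precision=4,suppress=True)
def edges(n,M,a,yaw,f):
    # sub-pixel silhouette of the grey bush in view n about the guess M (mouth centre), bore direction a
    c=cam(n); im=cv2.imread(f)[:,:,::-1].copy(); U=8
    p0=pix(c,M).astype(int)-16; cr=cv2.resize(im[p0[1]:p0[1]+32,p0[0]:p0[0]+32],None,fx=U,fy=U,interpolation=cv2.INTER_CUBIC)
    h=cv2.cvtColor(cr,cv2.COLOR_RGB2HSV); m=cv2.inRange(h,(0,0,40),(180,95,255)); N,l,s,ce=cv2.connectedComponentsWithStats(m)
    q=((pix(c,M+a*.012)-p0+.5)*U).astype(int); P=np.argwhere(l==l[q[1],q[0]])[:,::-1]/U-.5+p0
    return c,P
E
python3 - <<'E'
from bush import *
c=cam('top'); im=cv2.imread('pics/top0.png')[:,:,::-1].copy()
q=cv2.minAreaRect(blob(mask(im,'red')).astype(np.float32)); B=cv2.boxPoints(q); W=[onz(c,p,.075)[:2] for p in B]
print('red box',W,[np.degrees(np.arctan2(*(W[(i+1)%4]-W[i])[::-1])).round(1) for i in range(4)],np.mean(W,0))
yaw=np.radians(-108.8); f=np.array([np.cos(yaw),np.sin(yaw),0]); lat=np.array([-f[1],f[0],0]); a=(f-[0,0,1])/2**.5; up=np.array([0,0,1])
M=np.array([.421,-.1375,.105])
for n in('top','scene'):
    c,P=edges(n,M,a,yaw,f'pics/{n}0.png'); u=pix(c,M+a*.01)-pix(c,M); u/=np.linalg.norm(u); v=np.array([-u[1],u[0]])
    t=(P-pix(c,M))@u; w=(P-pix(c,M))@v
    nn=np.cross(a,lat); rim=np.array([pix(c,M+.014*(np.cos(k)*lat+np.sin(k)*nn)) for k in np.linspace(0,6.28,60)])-pix(c,M)
    dl=pix(c,M+lat*.001)-pix(c,M); df=pix(c,M+f*.001)-pix(c,M)
    print(n,'area',len(P)/64,'along min/max',t.min(),t.max(),'rim should be',(rim@u).min(),(rim@u).max(),'across',w.min(),w.max(),'rim',(rim@v).min(),(rim@v).max(),'1mm lat',dl@u,dl@v,'1mm f',df@u,df@v)
# rail yaw from the dark mat / wood: long edges by Hough-free fit: mat mask
h=cv2.cvtColor(im,cv2.COLOR_RGB2HSV); hw=cv2.inRange(h,(20,95,150),(30,255,255)); 
k=np.zeros_like(hw);k[195:285,285:410]=255; hw&=k; n_,l,s,ce=cv2.connectedComponentsWithStats(cv2.morphologyEx(hw,cv2.MORPH_OPEN,np.ones((3,3))))
c=cam('top')
for j in range(1,n_):
    if s[j,4]>150:
        r=cv2.minAreaRect(np.argwhere(l==j)[:,::-1].astype(np.float32)); W=[onz(c,p,.061)[:2] for p in cv2.boxPoints(r)]
        print('wood',s[j],np.mean(W,0),[np.degrees(np.arctan2(*(W[(i+1)%4]-W[i])[::-1])).round(1) for i in range(2)],[np.linalg.norm(W[(i+1)%4]-W[i]).round(4) for i in range(2)])
E
```

```text
time_s: 7.82
tool_pos: [0.4114, 0.1921, 0.1708]
tool_rot: [-180.0, 0.0, 80.3]
force: [-0.2, 0.2, -1.7]
grip_width: 0.0269
grasp_force: 60.0
red box [array([ 0.3766, -0.0985]), array([ 0.4735, -0.1348]), array([ 0.4417, -0.2311]), array([ 0.3457, -0.1929])] [np.float64(-20.5), np.float64(-108.3), np.float64(158.3), np.float64(71.9)] [ 0.4094 -0.1643]
top area 202.875 along min/max -5.311850000439772 12.094987055366607 rim should be -5.315269739377294 5.449933098828243 across -7.215593484877002 7.738249328653548 rim -6.095340998299238 6.09659478617833 1mm lat -0.09902663657014946 -0.4201882635771679 1mm f 0.43115459081821406 -0.08094808781624743
scene area 203.640625 along min/max -1.6006046641059926 12.034428323827207 rim should be -0.6800529357864653 0.6605890282939597 across -8.032898954353666 8.65855900997119 rim -7.3028421605877 7.306118504115749 1mm lat 0.0028539516608310335 -0.5202850524458832 1mm f 0.3367125273199365 -0.027135045441803687
wood [299 208  33  41 818] [ 0.4382 -0.0845] [np.float64(-19.3), np.float64(-107.9)] [np.float64(0.0888), np.float64(0.0618)]
wood [367 231  35  41 943] [ 0.3813 -0.2495] [np.float64(-18.8), np.float64(-105.2)] [np.float64(0.0893), np.float64(0.0684)]
```

```bash
python3 -m pendant '[{"tx":0,"ty":0,"tz":-0.8,"spin":0,"claw":1},{"tx":0,"ty":0,"tz":-0.8,"spin":0,"claw":1},{"tx":0,"ty":0,"tz":-0.83,"spin":1,"claw":1},{"tx":0,"ty":0,"tz":0,"spin":1,"claw":1},{"tx":0,"ty":0,"tz":0,"spin":0.34,"claw":1},{"tx":-0.63,"ty":0.58,"tz":0,"spin":0,"claw":1},{"tx":-0.63,"ty":0.58,"tz":0,"spin":0,"claw":1},{"tx":-0.63,"ty":0.58,"tz":0,"spin":0,"claw":1},{"tx":-0.63,"ty":0.58,"tz":0,"spin":0,"claw":1},{"tx":0,"ty":0,"tz":0,"spin":0,"claw":1}]'
python3 tilt.py 2>&1 | grep -v -e Warn -e sorted
python3 - <<'E'
import cv2,numpy as np
a=cv2.resize(cv2.imread('pics/lastscene.png')[170:310,200:330],None,fx=3,fy=3,interpolation=cv2.INTER_CUBIC)
b=cv2.resize(cv2.imread('pics/lasttop.png')[190:290,260:390],None,fx=3,fy=3,interpolation=cv2.INTER_CUBIC)
o=np.zeros((420,780,3),'uint8'); o[:,:390]=a; o[:300,390:]=b; cv2.imwrite('pics/s3.png',o)
E
```

```text
time_s: 9.07
tool_pos: [0.4806, 0.0312, 0.2916]
tool_rot: [-180.0, 0.1, 70.6]
force: [-0.6, 0.4, -2.6]
grip_width: 0.0273
grasp_force: 60.0
[0.4806 0.0312 0.2916] 70.59671369513508 [-0.6355  0.3521 -2.5871]
[('scene', [(0.29, array([259.5, 173.3])), (0.8, array([262.3, 211.9]))]), ('top', [])]
Traceback (most recent call last):
  File "tilt.py", line 14, in <module>
    x,r=tri([(B[v][0],B[v][1][k][1]) for v in B]); X.append(x); print('pt',x,'res',round(r,4),'s,lat,h',((x-T)@f).round(4),((x-T)@n).round(4),(x-T)[2].round(4))
                      ~~~~~~~^^^
IndexError: list index out of range
```

View pics/s3.png

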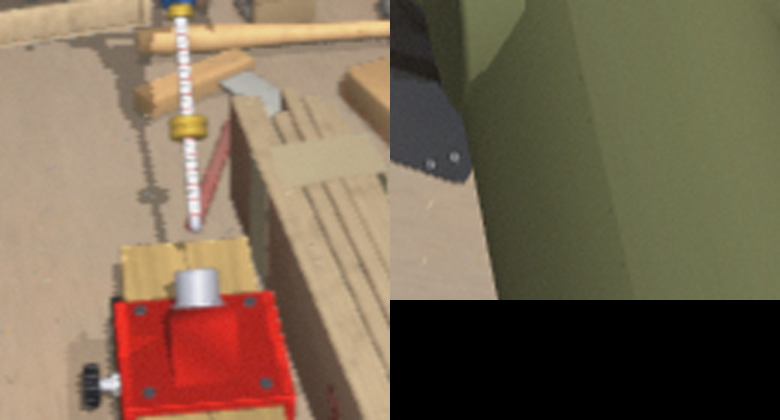

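```bash
cat > chk.py <<'E'
from h import *
np.set_printoptions(precision=4,suppress=True)
M=np.array([.4205,-.137,.105]); yw=np.radians(-109.); F=np.array([np.cos(yw),np.sin(yw),0]); LAT=np.array([-F[1],F[0],0]); A=(F-[0,0,1])/2**.5
def rep():
    o=env.get_obs(); T=np.array(o['tool_pos']); y=np.radians(o['tool_rot'][2]); f=-np.array([np.cos(y),np.sin(y),0])
    tip=T+f*.161-[0,0,.166]; e=tip-M
    print('t',o['time_s'],'T',T,'yaw',o['tool_rot'][2].round(2),'force',np.array(o['force']).round(1),'depth',(e@A).round(4),'lat',(e@LAT).round(4),'above',(e@np.cross(LAT,A)).round(4),'(cross dir)',np.cross(LAT,A))
    return o,T,tip
if __name__=='__main__':
    o,T,tip=rep(); c=cam('scene'); print('tip pred px',pix(c,tip),'mouth px',pix(c,M),'collar px',pix(c,tip-A*.067),'lat1mm',pix(c,tip+LAT*.001)-pix(c,tip),'F1mm',pix(c,tip+F*.001)-pix(c,tip),'z1mm',pix(c,tip+[0,0,.001])-pix(c,tip))
E
python3 chk.py
```

```text
t 9.175 T [0.4797 0.0356 0.2917] yaw 70.96 force [-0.2 -0.1 -2. ] depth -0.0298 lat -0.0003 above 0.0006 (cross dir) [ 0.2302  0.6686 -0.7071]
tip pred px [263.0316 244.4715] mouth px [264.3904 259.8753] collar px [260.4478 210.5187] lat1mm [ 0.5153 -0.0353] F1mm [0.0498 0.3172] z1mm [-0.0057 -0.4109]
```

```bash
python3 - <<'E'
from chk import *
o,T,tip=rep(); c,im=shot('scene','s4'); b=mask(im,'brass'); N,l,s,ce=cv2.connectedComponentsWithStats(b)
print([(ce[j],s[j,4]) for j in range(1,N) if s[j,4]>10 and abs(ce[j][0]-262)<12])
print('pred collar',pix(c,tip-A*.067),'ferrule',pix(c,tip-A*.146))
# tip: bright/grey rod below collar: columns of max contrast per row
g=im[205:252,245:285].astype(int); sat=cv2.cvtColor(im,cv2.COLOR_RGB2HSV)[205:252,245:285,1]
for r in range(14,47,2): 
    x=np.where(sat[r]<60)[0]; x=x[(x>10)&(x<28)]; print(205+r,(x.mean()+245).round(2) if len(x) else None,len(x),end='; ')
E
```

```text
t 9.175 T [0.4797 0.0356 0.2917] yaw 70.96 force [-0.2 -0.1 -2. ] depth -0.0298 lat -0.0003 above 0.0006 (cross dir) [ 0.2302  0.6686 -0.7071]
[(array([272.2667,  86.4667]), np.int32(15)), (array([251.9182,  96.3522]), np.int32(159)), (array([258.5   , 172.2857]), np.int32(28)), (array([261.3659, 210.7805]), np.int32(82))]
pred collar [260.4478 210.5187] ferrule [257.4995 171.7766]
219 262.0 11; 221 261.5 8; 223 262.0 7; 225 261.0 7; 227 263.0 7; 229 261.89 9; 231 262.5 6; 233 261.0 8; 235 262.6 5; 237 261.5 8; 239 262.5 6; 241 263.71 7; 243 263.0 5; 245 265.33 3; 247 259.67 3; 249 261.0 1; 251 None 0;
```

```bash
python3 -m pendant '[{"tx":-0.12,"ty":-0.03,"tz":0.12,"spin":0,"claw":1},{"tx":-0.12,"ty":0,"tz":0.12,"spin":0,"claw":1},{"tx":-0.12,"ty":0,"tz":0.12,"spin":0,"claw":1},{"tx":-0.12,"ty":0,"tz":0.12,"spin":0,"claw":1},{"tx":-0.06,"ty":0,"tz":0.06,"spin":0,"claw":1},{"tx":0,"ty":0,"tz":0,"spin":0,"claw":1}]' 30
python3 chk.py
```

```text
time_s: 9.98
tool_pos: [0.4698, 0.0097, 0.2654]
tool_rot: [-180.0, 0.1, 70.9]
force: [-0.3, -2.0, -1.3]
grip_width: 0.028
grasp_force: 30.0
t 9.975 T [0.4698 0.0097 0.2654] yaw 70.94 force [-0.3 -2.  -1.3] depth 0.0083 lat -0.0013 above -0.0005 (cross dir) [ 0.2302  0.6686 -0.7071]
tip pred px [264.0801 264.2585] mouth px [264.3904 259.8753] collar px [261.4549 229.6704] lat1mm [ 0.5203 -0.0373] F1mm [0.0512 0.3383] z1mm [-0.0051 -0.4036]
```

```bash
python3 -m pendant '[{"tx":-0.1,"ty":0,"tz":0.1,"spin":0,"claw":1},{"tx":-0.1,"ty":0,"tz":0.1,"spin":0,"claw":1},{"tx":-0.1,"ty":0,"tz":0.1,"spin":0,"claw":1},{"tx":0,"ty":0,"tz":0,"spin":0,"claw":1}]' 20
python3 chk.py | head -1
```

```text
time_s: 10.48
tool_pos: [0.4647, -0.0045, 0.25]
tool_rot: [-180.0, 0.0, 70.9]
force: [0.2, -1.2, -2.1]
grip_width: 0.0278
grasp_force: 20.0
t 10.475 T [ 0.4647 -0.0045  0.25  ] yaw 70.93 force [ 0.2 -1.2 -2.1] depth 0.03 lat -0.0015 above -0.0002 (cross dir) [ 0.2302  0.6686 -0.7071]
```

```bash
python3 -m pendant '[{"tx":-0.1,"ty":0,"tz":0.1,"spin":0,"claw":1},{"tx":-0.1,"ty":0,"tz":0.1,"spin":0,"claw":1},{"tx":-0.1,"ty":0,"tz":0.1,"spin":0,"claw":1},{"tx":0,"ty":0,"tz":0,"spin":0,"claw":1}]' 20
python3 chk.py | head -1
python3 - <<'E'
from h import *
c,im=shot('scene'); cv2.imwrite('pics/s5.png',cv2.resize(im[170:310,200:330,::-1],None,fx=4,fy=4,interpolation=cv2.INTER_CUBIC))
E
```

```text
time_s: 10.98
tool_pos: [0.4598, -0.0187, 0.235]
tool_rot: [-180.0, 0.0, 70.9]
force: [-0.9, -1.4, -2.1]
grip_width: 0.0278
grasp_force: 20.0
t 10.975 T [ 0.4598 -0.0187  0.235 ] yaw 70.93 force [-0.9 -1.4 -2.1] depth 0.0512 lat -0.0015 above -0.0002 (cross dir) [ 0.2302  0.6686 -0.7071]
```

View pics/s5.png

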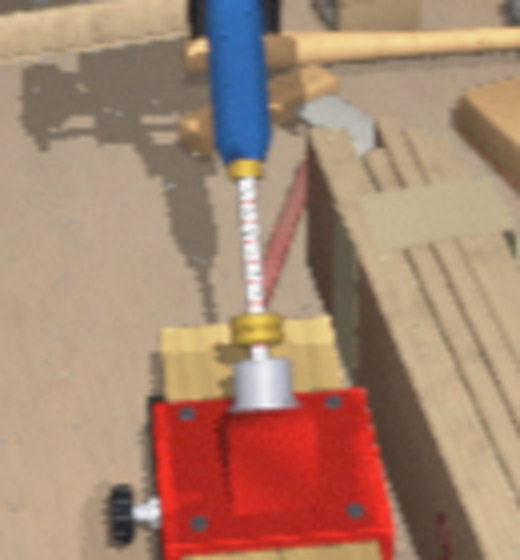

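The picture shows the rod inside the bush, with the collar (crop (258, 328)) just above the rim. I've now used all 10 views, so the rest relies on numbers. I'll push on towards the floor.

```bash
python3 -m pendant '[{"tx":-0.1,"ty":0,"tz":0.1,"spin":0,"claw":1},{"tx":-0.1,"ty":0,"tz":0.1,"spin":0,"claw":1},{"tx":-0.1,"ty":0,"tz":0.1,"spin":0,"claw":1},{"tx":-0.1,"ty":0,"tz":0.1,"spin":0,"claw":1},{"tx":-0.08,"ty":0,"tz":0.08,"spin":0,"claw":1},{"tx":0,"ty":0,"tz":0,"spin":0,"claw":1}]' 35
python3 chk.py | head -1
python3 -m pendant '[{"tx":-0.03,"ty":0,"tz":0.03,"spin":0,"claw":1},{"tx":-0.03,"ty":0,"tz":0.03,"spin":0,"claw":1},{"tx":-0.03,"ty":0,"tz":0.03,"spin":0,"claw":1}]'
python3 chk.py | head -1
```

```text
time_s: 11.78
tool_pos: [0.4522, -0.0415, 0.2111]
tool_rot: [-180.0, 0.1, 70.9]
force: [0.2, -1.1, -0.8]
grip_width: 0.0275
grasp_force: 35.0
t 11.775 T [ 0.4522 -0.0415  0.2111] yaw 70.94 force [ 0.2 -1.1 -0.8] depth 0.0851 lat -0.0013 above -0.0003 (cross dir) [ 0.2302  0.6686 -0.7071]
time_s: 12.15
tool_pos: [0.4511, -0.0448, 0.2072]
tool_rot: [180.0, -0.0, 71.0]
force: [-0.6, 0.5, 2.6]
grip_width: 0.0279
grasp_force: 35.0
t 12.15 T [ 0.4511 -0.0448  0.2072] yaw 71.0 force [-0.6  0.5  2.6] depth 0.0903 lat -0.0011 above -0.0 (cross dir) [ 0.2302  0.6686 -0.7071]
```

```bash
for i in 1; do python3 -m pendant '[{"tx":-0.03,"ty":0,"tz":0.03,"spin":0,"claw":1},{"tx":-0.03,"ty":0,"tz":0.03,"spin":0,"claw":1}]' | sed -n '2p;4p'; done
python3 chk.py | head -1
python3 -m pendant '[{"tx":-0.03,"ty":0,"tz":0.03,"spin":0,"claw":1},{"tx":-0.03,"ty":0,"tz":0.03,"spin":0,"claw":1}]'| sed -n '2p;4p'
python3 chk.py | head -1
```

```text
tool_pos: [0.4501, -0.0478, 0.204]
force: [0.5, 0.4, 2.0]
t 12.4 T [ 0.4501 -0.0478  0.204 ] yaw 70.98 force [0.5 0.4 2. ] depth 0.0948 lat -0.0011 above -0.0 (cross dir) [ 0.2302  0.6686 -0.7071]
tool_pos: [0.4491, -0.0507, 0.201]
force: [-0.3, -0.2, 1.5]
t 12.65 T [ 0.4491 -0.0507  0.201 ] yaw 70.98 force [-0.3 -0.2  1.5] depth 0.0991 lat -0.0012 above -0.0 (cross dir) [ 0.2302  0.6686 -0.7071]
```

```bash
python3 -m pendant '[{"tx":-0.03,"ty":0,"tz":0.03,"spin":0,"claw":1},{"tx":-0.03,"ty":0,"tz":0.03,"spin":0,"claw":1}]'| sed -n '2p;4p'
python3 chk.py | head -1
python3 -m pendant '[{"tx":-0.03,"ty":0,"tz":0.03,"spin":0,"claw":1},{"tx":-0.03,"ty":0,"tz":0.03,"spin":0,"claw":1}]'| sed -n '2p;4p'
python3 chk.py | head -1
```

```text
tool_pos: [0.4481, -0.0535, 0.198]
force: [0.1, 0.2, 3.3]
t 12.9 T [ 0.4481 -0.0535  0.198 ] yaw 70.98 force [0.1 0.2 3.3] depth 0.1033 lat -0.0012 above -0.0 (cross dir) [ 0.2302  0.6686 -0.7071]
tool_pos: [0.4476, -0.0555, 0.1955]
force: [0.6, 4.7, 7.3]
t 13.15 T [ 0.4476 -0.0555  0.1955] yaw 70.99 force [0.6 4.7 7.3] depth 0.1065 lat -0.001 above 0.0003 (cross dir) [ 0.2302  0.6686 -0.7071]
```

```bash
python3 -m pendant '[{"tx":-0.03,"ty":0,"tz":0.03,"spin":0,"claw":1},{"tx":0,"ty":0,"tz":0,"spin":0,"claw":1}]'| sed -n '2p;4,6p'
python3 chk.py | head -1
python3 -m pendant '[{"tx":-0.03,"ty":0,"tz":0.03,"spin":0,"claw":1},{"tx":0,"ty":0,"tz":0,"spin":0,"claw":1}]'| sed -n '2p;4,6p'
python3 chk.py | head -1
```

```text
tool_pos: [0.4478, -0.0555, 0.1951]
force: [-0.7, 4.5, 8.6]
grip_width: 0.0276
grasp_force: 35.0
t 13.4 T [ 0.4478 -0.0555  0.1951] yaw 71.03 force [-0.7  4.5  8.6] depth 0.1067 lat -0.0006 above 0.0006 (cross dir) [ 0.2302  0.6686 -0.7071]
tool_pos: [0.4483, -0.0555, 0.1946]
force: [0.2, 7.0, 12.6]
grip_width: 0.0278
grasp_force: 35.0
t 13.65 T [ 0.4483 -0.0555  0.1946] yaw 71.07 force [ 0.2  7.  12.6] depth 0.107 lat -0.0001 above 0.0011 (cross dir) [ 0.2302  0.6686 -0.7071]
```

The tool has stopped: depth stays at 107 mm while the reaction climbs along the bore to about 14 N. That is the rigid floor, within the 92–114 mm range. I'll draw the gauge out along the axis.

```bash
python3 -m pendant '[{"tx":0.05,"ty":0,"tz":-0.05,"spin":0,"claw":1},{"tx":0.12,"ty":0,"tz":-0.12,"spin":0,"claw":1},{"tx":0.15,"ty":0,"tz":-0.15,"spin":0,"claw":1},{"tx":0.17,"ty":0,"tz":-0.17,"spin":0,"claw":1},{"tx":0.17,"ty":0,"tz":-0.17,"spin":0,"claw":1},{"tx":0.17,"ty":0,"tz":-0.17,"spin":0,"claw":1}]' 60
python3 chk.py | head -1
python3 -m pendant '[{"tx":0.17,"ty":0,"tz":-0.17,"spin":0,"claw":1},{"tx":0.17,"ty":0,"tz":-0.17,"spin":0,"claw":1},{"tx":0.17,"ty":0,"tz":-0.17,"spin":0,"claw":1},{"tx":0.17,"ty":0,"tz":-0.17,"spin":0,"claw":1},{"tx":0.17,"ty":0,"tz":-0.17,"spin":0,"claw":1},{"tx":0.17,"ty":0,"tz":-0.17,"spin":0,"claw":1},{"tx":0.17,"ty":0,"tz":-0.17,"spin":0,"claw":1},{"tx":0,"ty":0,"tz":0,"spin":0,"claw":1}]'
python3 - <<'E'
from chk import *
o,T,tip=rep(); c,im=shot('scene','s6'); b=mask(im,'brass'); N,l,s,ce=cv2.connectedComponentsWithStats(b)
print([(ce[j],s[j]) for j in range(1,N) if s[j,4]>8 and abs(ce[j][0]-262)<14 and ce[j][1]>110])
print([(v,pix(c,tip-A*(.067+v))) for v in(0,.04,.047,.05)],'ferrule',pix(c,tip-A*.146))
E
```

```text
time_s: 14.4
tool_pos: [0.4596, -0.0189, 0.234]
tool_rot: [-180.0, -0.0, 71.0]
force: [-0.3, 0.4, -2.0]
grip_width: 0.0271
grasp_force: 60.0
t 14.4 T [ 0.4596 -0.0189  0.234 ] yaw 70.99 force [-0.3  0.4 -2. ] depth 0.052 lat -0.0015 above 0.0003 (cross dir) [ 0.2302  0.6686 -0.7071]
time_s: 15.4
tool_pos: [0.4796, 0.0373, 0.2938]
tool_rot: [179.9, -0.0, 71.1]
force: [-0.6, -1.0, -2.9]
grip_width: 0.0275
grasp_force: 60.0
t 15.4 T [0.4796 0.0373 0.2938] yaw 71.05 force [-0.6 -1.  -2.9] depth -0.0324 lat -0.0007 above 0.0002 (cross dir) [ 0.2302  0.6686 -0.7071]
[(array([258.    , 170.5667]), array([254, 169,   9,   5,  30], dtype=int32)), (array([259.0957, 185.4149]), array([253, 182,  13,   8,  94], dtype=int32))]
[(0, array([260.1402, 209.1782])), (0.04, array([258.6374, 189.4063])), (0.047, array([258.3771, 185.9824])), (0.05, array([258.2659, 184.5183]))] ferrule [257.1977 170.4653]
```

The collar now stands at v ≈ 0.048 (centroid (259, 185)), which agrees with the 107 mm stop. To level the rod, I'll go back to the free bench spot, touch the tip down and reverse the pivot without letting go.

```bash
python3 -m pendant '[{"tx":0.62,"ty":-0.57,"tz":0,"spin":0,"claw":1},{"tx":0.62,"ty":-0.57,"tz":0,"spin":0,"claw":1},{"tx":0.62,"ty":-0.57,"tz":0,"spin":0,"claw":1},{"tx":0.62,"ty":-0.57,"tz":0,"spin":-1,"claw":1},{"tx":0,"ty":0,"tz":0.7,"spin":-1,"claw":1},{"tx":0,"ty":0,"tz":0.7,"spin":-0.3,"claw":1},{"tx":0,"ty":0,"tz":0.6,"spin":0,"claw":1},{"tx":0,"ty":0,"tz":0.3,"spin":0,"claw":1},{"tx":0,"ty":0,"tz":0,"spin":0,"claw":1}]' 60
python3 chk.py | head -1
```

```text
time_s: 16.58
tool_pos: [0.4112, 0.1903, 0.1773]
tool_rot: [-179.9, 0.1, 80.2]
force: [1.1, -0.3, -3.0]
grip_width: 0.0275
grasp_force: 60.0
t 16.575 T [0.4112 0.1903 0.1773] yaw 80.16 force [ 1.1 -0.3 -3. ] depth -0.038 lat -0.0898 above 0.1705 (cross dir) [ 0.2302  0.6686 -0.7071]
```

```bash
python3 -m pendant '[{"tx":0,"ty":0,"tz":0.12,"spin":0,"claw":1},{"tx":0,"ty":0,"tz":0,"spin":0,"claw":1}]' 4
python3 -m pendant '[{"tx":0.135,"ty":0,"tz":0.15,"spin":0,"claw":1},{"tx":0.135,"ty":0,"tz":0.15,"spin":0,"claw":1},{"tx":0.12,"ty":0,"tz":0.16,"spin":0,"claw":1},{"tx":0.12,"ty":0,"tz":0.16,"spin":0,"claw":1},{"tx":0.21,"ty":0,"tz":0.34,"spin":0,"claw":1},{"tx":0.18,"ty":0,"tz":0.35,"spin":0,"claw":1},{"tx":0,"ty":0,"tz":0,"spin":0,"claw":1}]'
python3 tilt.py 2>&1 | grep -v -e Warn -e sorted
```

```text
time_s: 16.82
tool_pos: [0.4123, 0.1911, 0.1729]
tool_rot: [179.9, -0.1, 80.2]
force: [-0.1, 1.3, -1.4]
grip_width: 0.0279
grasp_force: 4.0
time_s: 17.7
tool_pos: [0.4179, 0.2351, 0.1043]
tool_rot: [-179.8, 0.2, 80.3]
force: [-0.8, -0.4, -1.4]
grip_width: 0.0278
grasp_force: 4.0
[0.4179 0.2351 0.1043] 80.25746996295025 [-0.85   -0.3533 -1.4034]
[('scene', [(0.21, array([207.8, 202.7])), (0.38, array([210.2, 213.2]))]), ('top', [(0.38, array([213.1, 241.9])), (0.61, array([224.7, 244. ]))])]
pt [0.4063 0.1611 0.0655] res 0.0004 s,lat,h 0.0749 0.0012 -0.0387
pt [0.4018 0.1342 0.0526] res 0.0001 s,lat,h 0.1022 0.0012 -0.0517
len 0.0302 tilt 25.45 yaw -99.54 tip~ [0.3918 0.0745 0.0238] (if v0=0)
```

```bash
python3 -m pendant '[{"tx":0.15,"ty":0,"tz":0.37,"spin":0,"claw":1},{"tx":0.12,"ty":0,"tz":0.38,"spin":0,"claw":1},{"tx":0.09,"ty":0,"tz":0.39,"spin":0,"claw":1},{"tx":0.03,"ty":0,"tz":0.2,"spin":0,"claw":1},{"tx":0.03,"ty":0,"tz":0.2,"spin":0,"claw":1},{"tx":0.01,"ty":0,"tz":0.1,"spin":0,"claw":1},{"tx":0,"ty":0,"tz":0.05,"spin":0,"claw":1},{"tx":0,"ty":0,"tz":0,"spin":0,"claw":1}]' 3
python3 tilt.py 2>&1 | grep -v -e Warn -e sorted
```

```text
time_s: 18.8
tool_pos: [0.4234, 0.2568, 0.0225]
tool_rot: [180.0, -0.1, 80.2]
force: [0.0, 2.0, 1.3]
grip_width: 0.0279
grasp_force: 3.0
[0.4234 0.2568 0.0225] 80.17998107689971 [0.0158 1.9964 1.2741]
[('scene', [(0.15, array([210.6, 220.7]))]), ('top', [(0.39, array([207.5, 240.8])), (0.65, array([219.8, 242.9]))])]
pt [ 0.4133  0.1797 -0.0019] res 0.0014 s,lat,h 0.0777 0.0032 -0.0244
pt [0.4055 0.1476 0.021 ] res 0.0002 s,lat,h 0.1107 0.001 -0.0015
len 0.0402 tilt -34.71 yaw -103.76 tip~ [0.3924 0.0941 0.0592] (if v0=0)
```

```bash
python3 -m pendant '[{"tx":0,"ty":0,"tz":0.05,"spin":0,"claw":1},{"tx":0,"ty":0,"tz":0.03,"spin":0,"claw":1},{"tx":0,"ty":0,"tz":0,"spin":0,"claw":1}]' 3
python3 - <<'E'
from ang import *
o=env.get_obs(); T=np.array(o['tool_pos']); print(T,o['force'])
X={}
for v in('scene','top'):
    c,im=shot(v,'flat'+v); b=mask(im,'brass'); N,l,s,ce=cv2.connectedComponentsWithStats(b); p=pix(c,[.404,.15,.015])
    print(v,p,[(ce[j].round(1),s[j,4]) for j in range(1,N) if s[j,4]>3 and np.linalg.norm(ce[j]-p)<40])
E
```

```text
time_s: 19.27
tool_pos: [0.4234, 0.2565, 0.0182]
tool_rot: [180.0, -0.0, 80.2]
force: [-0.9, 1.5, 2.2]
grip_width: 0.0281
grasp_force: 3.0
[0.4234 0.2565 0.0182] [-0.8598  1.4667  2.1878]
scene [210.0002 222.3344] [(array([210.6, 220.7]), np.int32(83))]
top [218.9503 243.6282] [(array([207.6, 241. ]), np.int32(16)), (array([219.9, 242.8]), np.int32(50))]
```

```bash
python3 -m pendant '[{"tx":0,"ty":0,"tz":0,"spin":0,"claw":1},{"tx":0,"ty":0,"tz":0,"spin":0,"claw":1},{"tx":0,"ty":0,"tz":-0.2,"spin":0,"claw":1},{"tx":0,"ty":0,"tz":-0.4,"spin":0,"claw":1},{"tx":0,"ty":0,"tz":-0.6,"spin":0,"claw":1},{"tx":0,"ty":0,"tz":-0.8,"spin":0,"claw":1},{"tx":0,"ty":0,"tz":-0.8,"spin":0,"claw":1},{"tx":0,"ty":0,"tz":-0.8,"spin":0,"claw":1},{"tx":0,"ty":0,"tz":-0.6,"spin":0,"claw":1},{"tx":0,"ty":0,"tz":-0.3,"spin":0,"claw":1}]' 60
python3 -m pendant '[{"tx":0,"ty":0,"tz":0,"spin":0,"claw":1},{"tx":0,"ty":0,"tz":0,"spin":0,"claw":1}]'
cat > lvl.py <<'E'
from ang import *
o=env.get_obs(); T=np.array(o['tool_pos']); y=np.radians(o['tool_rot'][2]); f=-np.array([np.cos(y),np.sin(y),0]); print(T,o['tool_rot'],o['force'])
D={}
for v in('scene','top'):
    c,im=shot(v,'lvl'+v); b=mask(im,'brass'); N,l,s,ce=cv2.connectedComponentsWithStats(b); p=pix(c,T+f*.1)
    br=[(ce[j].round(1),s[j]) for j in range(1,N) if s[j,4]>3 and np.linalg.norm(ce[j]-p)<40]
    m=mask(im,'blue'); k=np.zeros_like(m); cv2.circle(k,tuple(int(q) for q in pix(c,T+f*.03)),45,255,-1); P=blob(m&k); L=line(P)
    print(v,'tcp px',pix(c,T),'s.1 level px',p,'brass',br,'blue',L)
    D[v]=(c,L,br)
# slope of the gauge axis: intersect the two view planes through the blue/brass axis lines
ns=[]
for v in D:
    c,L,br=D[v]; a=L[0]; q=min(br,key=lambda t:-t[1][4])[0]; print(v,'collar px',q)
    K,R,t=c; n=np.cross(ray(c,a)[1],ray(c,q)[1]); ns.append(n/np.linalg.norm(n))
d=np.cross(*ns); d/=np.linalg.norm(d); d*=np.sign(d@f); print('axis',d,'tilt down',np.degrees(np.arcsin(-d[2])).round(2),'yaw',np.degrees(np.arctan2(d[1],d[0])).round(2))
x,r=tri([(D[v][0],min(D[v][2],key=lambda t:-t[1][4])[0]) for v in D]); print('collar',x,r,'s,h',(x-T)@f,x[2]-T[2])
E
python3 lvl.py
```

```text
time_s: 20.62
tool_pos: [0.423, 0.2561, 0.2444]
tool_rot: [180.0, -0.0, 80.2]
force: [0.6, 0.2, -2.9]
grip_width: 0.0271
grasp_force: 60.0
time_s: 20.88
tool_pos: [0.4222, 0.2558, 0.2414]
tool_rot: [-179.9, 0.1, 80.2]
force: [0.5, 0.3, -2.6]
grip_width: 0.0277
grasp_force: 60.0
[0.4222 0.2558 0.2414] [-179.8752    0.125    80.1772] [ 0.479   0.3485 -2.5853]
scene tcp px [195.9562 119.9174] s.1 level px [202.2797 137.1797] brass [(array([203.8, 138.8]), array([199, 132,  12,  15, 100], dtype=int32))] blue (array([198.127 , 123.4603]), array([0.3298, 0.944 ]), array([195.0438, 114.6353]), array([201.5974, 133.3938]), 189)
top tcp px [156.2853 230.7295] s.1 level px [208.4376 239.3579] brass [(array([197.9, 237.1]), array([196, 233,   5,   9,  32], dtype=int32)), (array([214. , 239.8]), array([210, 234,   9,  13,  92], dtype=int32))] blue (array([180.0467, 234.3407]), array([0.9858, 0.1679]), array([165.8645, 231.9249]), array([195.1627, 236.9155]), 364)
scene collar px [203.8 138.8]
top collar px [214.  239.8]
axis [-0.1655 -0.986  -0.0207] tilt down 1.19 yaw -99.53
collar [0.4046 0.1465 0.242 ] 0.0004725486124847017 s,h 0.11060742966540378 0.0006634034264009214
```

The rod is level to about 1°, and the collar is still at its reading. I'll raise it a little more, let it settle and hand in.

```bash
python3 -m pendant '[{"tx":0,"ty":0,"tz":-0.3,"spin":0,"claw":1},{"tx":0,"ty":0,"tz":-0.5,"spin":0,"claw":1},{"tx":0,"ty":0,"tz":-0.4,"spin":0,"claw":1},{"tx":0,"ty":0,"tz":-0.2,"spin":0,"claw":1},{"tx":0,"ty":0,"tz":0,"spin":0,"claw":1},{"tx":0,"ty":0,"tz":0,"spin":0,"claw":1},{"tx":0,"ty":0,"tz":0,"spin":0,"claw":1},{"tx":0,"ty":0,"tz":0,"spin":0,"claw":1},{"tx":0,"ty":0,"tz":0,"spin":0,"claw":1},{"tx":0,"ty":0,"tz":0,"spin":0,"claw":1}]' 60
python3 lvl.py | tail -2; python3 -c "
from cell import env
o=env.get_obs(); print(o['tool_pos'],o['joint_velocities'],o['grip_width']); print(env.sign_off())"
```

```text
time_s: 22.22
tool_pos: [0.423, 0.2563, 0.313]
tool_rot: [180.0, 0.0, 80.2]
force: [-0.5, -0.6, -3.9]
grip_width: 0.0273
grasp_force: 60.0
axis [-0.1615 -0.9836 -0.08  ] tilt down 4.59 yaw -99.33
collar [0.4051 0.1474 0.3128] 2.8793238071937364e-05 s,h 0.11042412970205304 -0.00016428024639353334
[0.42300806 0.25635596 0.31307276] [-0.07235368  0.02453555 -0.05070916 -0.02315523  0.01706753 -0.06872211
  0.04732387] 0.027178569482571545
the job is handed in; nothing more can be done
None
```

I handed the job in after 22 s with the gauge held still and the tip about 0.3 m above the bench; the rod stopped firmly at about 107 mm from the rim (collar at about 0.047–0.049), and my last camera check put it 1–5° tip-down from level.

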